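Fit the service knob and hold the controller's shaft down

ROBOT

A 6-joint arm with a two-finger parallel gripper is mounted at the origin on the work surface. World frame = base frame: x ahead of the robot, y to its left, z up, the work surface at z = 0. Lengths are in m, angles in rad, forces in N, time in s.
With the tool pointing down it reaches from about 0.4 to 0.825 m from the base axis. Payload 7 kg.
Tool frame: the origin (TCP) lies on the centre line of the jaws, within the pads' length; the fingertips stand tip_reach ahead of it and the grasp point (between the pads) is the TCP (tip_reach is the distance from the TCP to the fingertips, in m); z points along the fingers, y is the line along which they close (so a half turn about z gives the same grasp; the last joint's range is limited). The gripper opens to 88 mm and grips with 3 to 60 N. Pads are 19 mm wide; open, the fingers measure 130 mm over their backs; the gripper's body (78 mm by 193 mm) begins 47 mm behind the grasp point.
Start: joints at [-0.874, 0.359, 0.012, 0, -1.224, -0.288], TCP at [0.268, -0.619, 0.214] pointing down, gripper open.
Joint ranges: [-3.07, 3.07], [-1.43, 2.12], [-1.02, 1.25], [-3.03, 1.67], [-3.05, -0], [-3.03, 3.03]. Speed limits (rad/s): [2.39, 2.39, 3.01, 3.14, 3.14, 3.14].

INTERFACE

Orientations are given as [roll, pitch, yaw] about the fixed x, y, z axes, in that order (R = Rz(yaw) Ry(pitch) Rx(roll)).
In Python, from station import get_state, grab_frame, calibration, job_done, find_in, mark_of, tip_reach gives the robot as it stands.
- The arm moves only by the shell command python3 -m handwheel 'ROWS' [OPENING] [FORCE]. ROWS is JSON, a list of rows, each an object with "delta_pos": the shift along the world's x, y, z in units of 30 mm (1.0 is 30 mm), a list of three; "dr": the turn, a rotation vector about the world's x, y, z in degrees, a list of three. In form: [{"delta_pos": [tx, ty, tz], "dr": [rx, ry, rz]}, ...]. A call has 1 to 10 rows; each row shifts and turns the commanded pose from where the row before left it; what a row does not reach is not made up. A row lasts 1/10 s, in which the tool goes at most 50 mm and 8.59 degrees, less where a joint would pass 70% of its speed; a pose out of reach is approached as far as the arm can. A call is refused whole if a number of a shift passes 1 or a number of a turn 8.59, either way. A call with a gripper value outside its range is refused whole. OPENING is the closure, from -1 (fully open) to 1 (shut), set as the call begins (- or left out, the last holds). The fingers move at their own pace and stop on an object; FORCE is the grip in N (left out, the last holds). Time passes only in rows, so rows that do not move let the fingers close. It gives the time, the measured TCP pose, the force, the opening and the grip force at its end, in the units of the state.
- get_state(): the state, without advancing time (a new reading comes with each control period).
- grab_frame(name): name is "scene" or "top"; returns the picture (480x640x3 uint8, red, green, blue); there is no depth.
- calibration(name): a dict with "fx", "fy", "cx", "cy" (pixels), "extrinsics" (4x4, takes a point from world to camera coordinates). Camera axes: x right, y down, z forward; pixel columns grow to the right and rows downward; lengths in m; the calibration is good to about 2 mm. A picture is of the moment at which its call begins. calibration takes no time and is no camera call.
- job_done(): hands the job in; it is judged then, once.
Trained networks look in the newest picture that a camera, given by its name, has taken for a name from the list of things; names that differ only in an ending like _2 or _b are one class to them, and where a whole thing is asked for, a point or a joint stands for the part that bears it (a point fixed in the world has none). Each returns a list of dicts, best first, with "conf" (0 to 1); they miss things now and then, are a little off and sometimes report something else, mostly with a low value. They report only what shows in the picture. A call takes as long as a camera call.
- find_in(camera, query): "location" ([column, row] in pixels, amid what is visible of it).
- mark_of(camera, query): "location" ([column, row] in pixels: a listed point, or the origin of a listed thing).
The state is a dict: "t": time; "q": joint angles; "qd": joint speeds; "joint_efforts": joint torques, N m; "eef_pos": TCP position; "ee_rot": TCP orientation; "force": force on the tool from outside, world axes, zero at the start; "moment": the same for the moment, N m; "width": finger opening in m; "gripper_force": force on a finger pad.
Only numpy, scipy, OpenCV 4.12 (cv2) and the standard library are available. Lean on these libraries where they do the work, as an engineer would, in place of code of your own. Each camera call takes 0.05 s, during which the arm holds its last target. There are 200 camera calls.

TASK

Hold the heater controller in calibration: pull the long-stemmed service knob up out of its upright holder, turn it so that the flat in its socket matches the flat on the console's bare D-shaft, push it fully home on the shaft, then press on so that the sprung shaft is pushed right down. Finish while still gripping the knob and keeping the shaft pressed: do not let go or ease off. Leave everything else on the bench where it stands.

Things in the scene. Friction and masses are not known exactly. Their poses are not given: they have to be found in the camera images.
- knob: long-stemmed service knob, 98 mm tall, about 90 g, standing stem-down in the holder. Origin: centre of the stem's lower end, z up the stem. Steel stem 20 mm across, z 0-59 mm; dark collar 24 mm, z 59-62. Head: black bar, z 62-98, 14 mm thick along y, x -15 to +13, then a pointed nose to x = +21 mm (white line on top from the middle to the nose)
- knob_grip (a point): point on the knob's axis amid the head's two flat sides (they face the knob's +y and -y, 14 mm apart, 28 mm wide, 36 mm high: grip these), 82 mm above the stem's lower end; same axes as the knob
- knob_seat (a point): closed end of the D-shaped socket in the stem's lower end, on the knob's axis 16 mm above that end; same axes. The socket opens downwards, is 16 mm deep and 13.6 mm across its round; its flat wall is 3.8 mm from the axis on the +x side, the side of the nose: the nose shows where the flat is
- holder: aluminium block 50 x 50 x 60 mm on a 66 mm rubber foot, fixed; the knob stands in its square well, 23 mm wide, 50 mm deep, floor 10 mm above the bench, with about 1 mm of play, so it may lean a little. Origin: centre of its underside. A like block nearby holds the nut driver; the two are in either order
- shaft_tip (a point): centre of the top of the bare upright steel D-shaft on the console; the console's top is 30 mm below it while it is up. Diameter 12 mm, one flat 3 mm from the axis on the point's +x side, top 3 mm tapered by about 1.5 mm. It matches the knob when their x axes point the same way (within about 0.1 rad)
- dial (a joint): turn of the bare shaft about its upright axis, rad, anticlockwise from above, 0 when its flat faces the console's +x; held by about 0.03 N m of friction, so it need not be turned. A steel washer at its foot, top 24 mm below the tip, turns with it; its tab, 6 mm wide, sticks out 20 mm from the axis on the flat's side
- shaft (a joint): how far the bare shaft is pushed down, m: 0 up, 0.006 fully down on its stop. A spring pushes it up with 1.8 N at 0 and 9 N at 0.006
- console: white bench heater controller, 170 x 270 x 55 mm high, fixed. Origin: centre of its underside. On its top, 75 mm apart along its y at its x = -35 mm, are three controls: the bare shaft and two fitted black round knobs, 28 mm wide and 19 mm high, in any order
- nutdriver: round-handled nut driver standing in the other holder, 124 mm tall (its top 134 mm above the bench: carry the knob clear over it), origin at its foot; leave it in its holder, a bystander
- jar: small closed amber jar, 42 mm across, 50 mm tall, a bystander
- tweezers: steel tweezers, lying flat, 125 mm long, 8 mm high, a bystander
- meter: hand-held multimeter lying on its back, 170 x 85 x 44 mm, a bystander
- reel: small metal-wound reel standing on its flange, 60 mm across, 38 mm high, a bystander
- loupe: brass-rimmed magnifying glass lying flat, 72 mm across with a 85 mm handle, a bystander
- chip_tray: black divided tray of chips, 100 x 75 x 18 mm, a bystander
- screwdriver: black-handled screwdriver lying flat, 200 mm long, a bystander

How it is judged:
On the way, in this order (a step that is already met when the one before it is completed fails the run):
1. the gripped knob is pulled clear of the holder's well (z of knob in the frame of holder above 0.061 m and contact force between the fingers and knob above 1 N), for 0.1 s.
2. the knob is fully home on the D-shaft, flats matched (horizontal distance between knob_seat and shaft_tip below 0.0025 m and z of knob_seat in the frame of shaft_tip between -0.002 and 0.002 m and angle between knob's own z axis and vertical below 0.1 rad), for 0.2 s.
At the end, for the whole second after the job is handed in: The knob sits fully home on the D-shaft (socket's end within 2 mm of the shaft's tip in height, 2.5 mm sideways, upright within 0.1 rad), the shaft is pushed down by more than 4 mm of its 6 mm with more than 3 N, and the fingers still grip the knob (over 2 N) (all of step 2 and value of joint shaft above 0.004 m and contact force between knob and shaft above 3 N and contact force between the fingers and knob above 2 N); the arm keeps its last pose, push and grip.
It fails at once if a bystander is shifted by more than 30 mm (distance of any of nutdriver, jar, tweezers, meter, reel, loupe, chip_tray, screwdriver from where it was at the start of the episode above 0.03 m).
It fails at once if the jar, reel or nut driver is knocked over (angle between any of jar, nutdriver, reel's own z axis and vertical above 0.5 rad).
It also fails if it takes over 45 s, if anything falls off the work surface, if the arm or the gripper's body presses on something with over 40 N, if the wrist force passes 120 N, or if a joint passes its speed limit or range.

## Working session

There is one attempt and no reset: what is moved stays moved. The work goes in short steps, Python scripts to look and compute and a shell command to move; the robot and the scene stay as the last step left them, time stands still between calls to the robot, and variables do not carry over. Pictures are saved under pics/ and viewed, at most 10 in all, crops included, and the job is handed in when it is done.

```bash
mkdir -p pics; cat > h.py <<'E'
import numpy as np, cv2
from station import *
def ray(cam,uv):
    c=calibration(cam);E=np.array(c["extrinsics"]);R,t=E[:3,:3],E[:3,3]
    d=R.T@np.array([(uv[0]-c["cx"])/c["fx"],(uv[1]-c["cy"])/c["fy"],1]);return -R.T@t,d
def at_z(cam,uv,z):
    o,d=ray(cam,uv);return (o+d*(z-o[2])/d[2])[:2]
def tri(rs):
    A=sum(np.eye(3)-np.outer(d,d)/(d@d) for o,d in rs);b=sum((np.eye(3)-np.outer(d,d)/(d@d))@o for o,d in rs)
    return np.linalg.solve(A,b)
def px(cam,p):
    c=calibration(cam);E=np.array(c["extrinsics"]);q=E[:3,:3]@np.array(p)+E[:3,3]
    return q[0]/q[2]*c["fx"]+c["cx"],q[1]/q[2]*c["fy"]+c["cy"]
E
python3 - <<'E'
from h import *
for c in("scene","top"):
    cv2.imwrite(f"pics/{c}0.png",grab_frame(c)[:,:,::-1])
    k=calibration(c);print(c,k["fx"],np.round(ray(c,(320,240)),3).tolist())
    for q in("knob","knob_grip","holder","shaft_tip","console","nutdriver"):
        print(q,[(np.round(r["location"],1).tolist(),round(r["conf"],2)) for r in mark_of(c,q)[:3]])
s=get_state();print(s,tip_reach if not callable(tip_reach) else tip_reach())
E
```

```text
scene 544.8169365899955 [[1.202, -1.097, 0.897], [-0.424, 0.719, -0.55]]
knob [([292.3, 284.3], 0.25)]
knob_grip [([295.4, 258.3], 0.61)]
holder [([296.3, 280.7], 0.67), ([295.3, 344.8], 0.48)]
shaft_tip [([320.0, 206.8], 0.4)]
console [([343.9, 223.9], 0.69)]
nutdriver []
top 441.3416792596877 [[0.395, -0.015, 1.237], [0.154, -0.018, -0.988]]
knob [([357.7, 249.9], 0.55)]
knob_grip [([356.1, 243.8], 0.43)]
holder [([354.6, 252.3], 0.72), ([357.0, 245.2], 0.57)]
shaft_tip []
console [([237.3, 264.7], 0.89)]
nutdriver [([429.3, 278.8], 0.63)]
{'t': 0.7, 'q': array([-8.73937063e-01,  3.58567328e-01,  1.18962256e-02, -5.03096703e-05,
       -1.22407609e+00, -2.88126713e-01]), 'qd': array([-9.52005670e-04,  2.45179592e-03,  7.71975626e-04,  3.24191142e-05,
        3.43564256e-05,  1.43526519e-03]), 'joint_efforts': array([ 2.00214919e-03, -5.82160771e+01,  2.93254119e+01,  7.00133890e+00,
        1.26728788e-02, -1.88200090e-05]), 'eef_pos': array([ 0.26828358, -0.61936783,  0.21387167]), 'ee_rot': array([-3.14155899e+00,  5.93266001e-05, -2.73287720e+00]), 'force': array([ 0.45419486, -0.31068904, -0.24490002]), 'moment': array([0.00370885, 0.01644521, 0.02354867]), 'gripper_force': 0.0, 'width': 0.08776877155109933} 0.019
```

```bash
python3 - <<'E'
import cv2
a=cv2.imread("pics/scene0.png");b=cv2.imread("pics/top0.png")
cv2.imwrite("pics/top0c.png",cv2.resize(b[170:370,180:460],None,fx=2.857,fy=2.857,interpolation=cv2.INTER_CUBIC))
E
```

```text
(no output)
```

View pics/scene0.png

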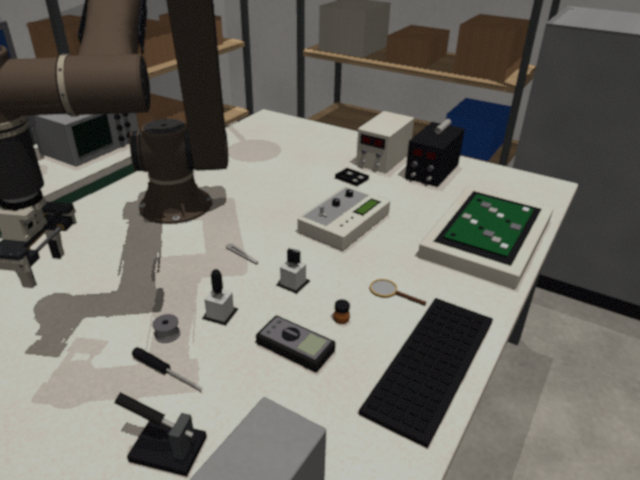

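View pics/top0c.png

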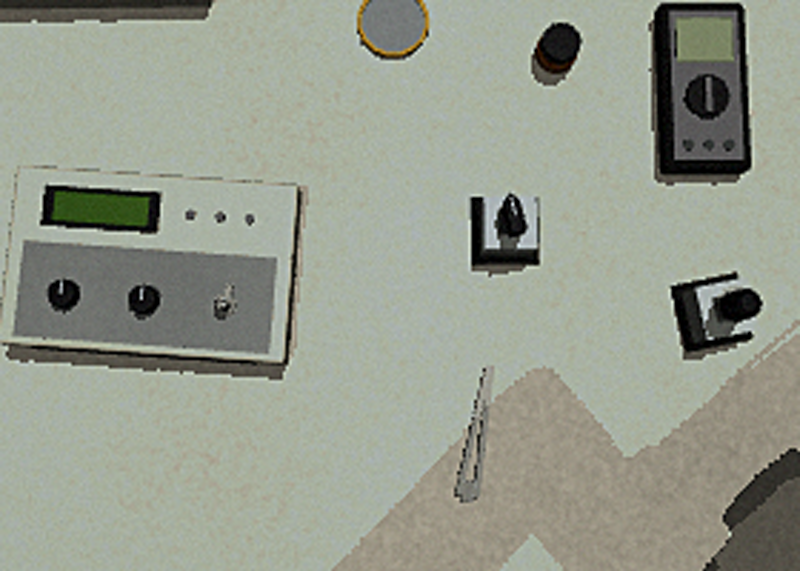

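The scene view shows the knob in the holder at (293,270), the nut driver at (218,295) and the console at (345,215). In the top crop, the knob is at (511,215) with its nose up the image. The bare shaft is the rightmost control, at (225,303). I'll zoom in on the shaft and knob.

```bash
python3 - <<'E'
from h import *
a=cv2.imread("pics/scene0.png");b=cv2.imread("pics/top0.png")
r=lambda i,x,y,w:cv2.resize(i[y-w:y+w,x-w:x+w],(400,300) if 0 else (300,300),interpolation=cv2.INTER_CUBIC)
cv2.imwrite("pics/z.png",np.vstack([np.hstack([r(b,259,275,15),r(b,359,246,18)]),np.hstack([r(a,322,210,20),r(a,293,268,25)])]))
for c in("scene","top"):
    grab_frame(c)
    for q in("shaft_tip","knob_grip","console"):
        print(c,q,[(np.round(x["location"],1).tolist(),round(x["conf"],2)) for x in mark_of(c,q)[:3]],[(np.round(x["location"],1).tolist(),round(x["conf"],2)) for x in find_in(c,q)[:3]])
print(at_z("top",(258.8,275),.085),at_z("top",(359,243),.108),at_z("scene",(320,207),.085), at_z("top",(429.3,278.8),.01))
# console corners of top face in top image (crop px)
P=[(18,168),(300,186),(283,360),(3,343)]
print([np.round(at_z("top",(180+x/2.857,170+y/2.857),.055),3).tolist() for x,y in P])
E
```

```text
scene shaft_tip [([320.0, 205.1], 0.46), ([293.9, 282.1], 0.25)] []
scene knob_grip [([293.3, 258.0], 0.8)] [([294.3, 258.7], 0.59)]
scene console [([344.8, 220.2], 0.86)] [([344.5, 216.9], 0.58)]
top shaft_tip [] []
top knob_grip [([358.5, 242.8], 0.5)] [([359.2, 245.1], 0.41)]
top console [([234.8, 264.6], 0.73)] [([236.3, 260.1], 0.65), ([426.7, 201.9], 0.48)]
[0.48493269 0.12512401] [ 0.56248644 -0.13630285] [0.48382768 0.11842978] [ 0.4739181  -0.33926266]
[[0.615, 0.327], [0.595, 0.058], [0.431, 0.075], [0.45, 0.335]]
```

View pics/z.png

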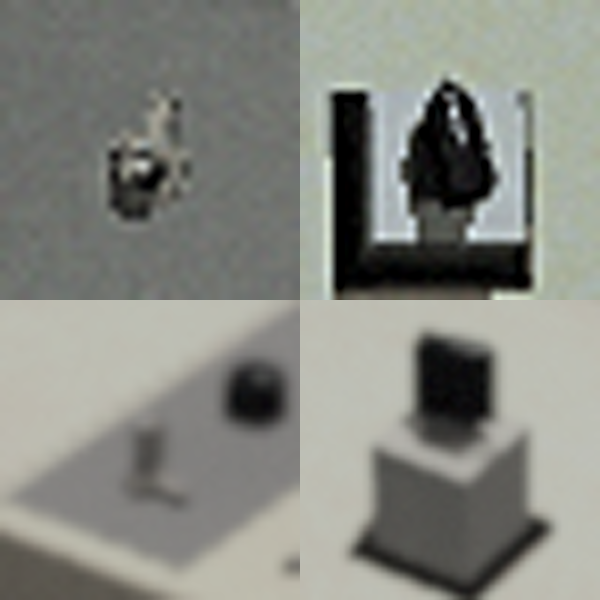

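```bash
python3 - <<'E'
from h import *
tip=np.array([.4845,.1245,.085])
out=[]
for c,w in(("top",12),("scene",16)):
    m=np.mean([grab_frame(c).astype(float) for _ in range(6)],0);np.save(f"pics/{c}.npy",m)
    u,v=px(c,tip);u,v=int(u),int(v);s=400/(2*w)
    z=cv2.resize(m[v-w:v+w,u-w:u+w],(400,400),interpolation=cv2.INTER_CUBIC)
    z=np.clip((z-z.min())/(z.max()-z.min())*255,0,255).astype(np.uint8)[:,:,::-1].copy()
    f=lambda p:tuple(int(round(k)) for k in ((np.array(px(c,p))-[u-w,v-w]+.5)*s))
    o=z.copy()
    n=lambda r,dz,th:tip+[r*np.cos(th),r*np.sin(th),dz]
    for dz,r,col in((0,.0045,(0,0,255)),(-.003,.006,(0,160,255)),(-.03,.006,(255,0,255))):
        cv2.polylines(o,[np.array([f(n(r,dz,t)) for t in np.linspace(0,6.28,30)])],True,col,1)
    for th,col in((-.3,(0,255,0)),(-.6,(255,255,0)),(-.9,(255,0,0)),(0,(0,255,255))):
        cv2.line(o,f(n(0.006,-.024,th)),f(n(.02,-.024,th)),col,1)
    out.append(np.vstack([z,o]))
cv2.imwrite("pics/z2.png",cv2.resize(np.hstack(out),(600,600),interpolation=cv2.INTER_AREA))
E
```

```text
(no output)
```

View pics/z2.png

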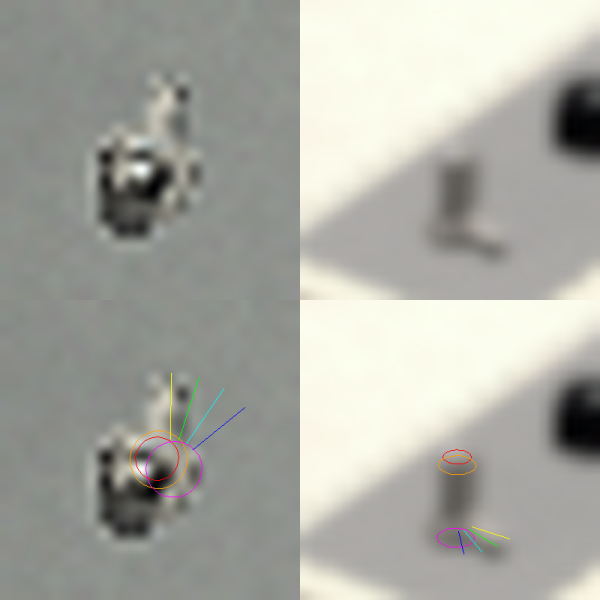

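The top zoom shows the shaft top near (142,170) with its tab pointing almost up, about 0.2 rad to the right. In the scene zoom, the tab runs right and slightly down, so the dial faces about -0.3 rad in world. I'll start moving towards the knob, then refine its pose.

```bash
python3 -m handwheel '[{"delta_pos":[0.6,0.9,0],"dr":[0,0,-2.9]},{"delta_pos":[0.6,0.9,0],"dr":[0,0,-2.9]},{"delta_pos":[0.6,0.9,0],"dr":[0,0,-2.9]},{"delta_pos":[0.6,0.9,0],"dr":[0,0,-2.9]},{"delta_pos":[0.6,0.9,0],"dr":[0,0,-2.9]},{"delta_pos":[0.6,0.9,0],"dr":[0,0,-2.9]},{"delta_pos":[0.6,0.9,0],"dr":[0,0,-2.9]},{"delta_pos":[0.6,0.9,0],"dr":[0,0,-2.9]}]' -1 10
python3 - <<'E'
from h import *
g=lambda c,q:np.median([x[0]["location"] for x in [(grab_frame(c),mark_of(c,q))[1] for _ in range(4)] if x],0)
a,b=g("top","knob_grip"),g("scene","knob_grip")
K=tri([ray("top",a),ray("scene",b)]);print(a,b,K,px("top",K),px("scene",K),get_state()["eef_pos"])
ax=np.array([K[0],K[1],.01]);print(ax)
out=[]
for c,w in(("top",16),("scene",20)):
    m=np.mean([grab_frame(c).astype(float) for _ in range(4)],0)
    u,v=[int(k) for k in px(c,ax+[0,0,.085])];s=400/(2*w)
    z=cv2.resize(m[v-w:v+w,u-w:u+w],(400,400),interpolation=cv2.INTER_CUBIC)
    z=np.clip(z*1.5,0,255).astype(np.uint8)[:,:,::-1].copy()
    f=lambda p:tuple(int(round(k)) for k in ((np.array(px(c,p))-[u-w,v-w]+.5)*s))
    cols=[z]
    o=z.copy()
    for th,col in((0,(0,0,255)),(.25,(0,255,0))):
        P=np.array([[-.015,-.007],[.013,-.007],[.021,0],[.013,.007],[-.015,.007]])
        R=np.array([[np.cos(th),-np.sin(th)],[np.sin(th),np.cos(th)]])
        cv2.polylines(o,[np.array([f(ax+np.r_[R@p,.098]) for p in P])],True,col,1)
    out.append(np.vstack([z,o]))
cv2.imwrite("pics/z3.png",cv2.resize(np.hstack(out),(600,600),interpolation=cv2.INTER_AREA))
E
```

```text
t: 2.8
eef_pos: [0.4129, -0.4022, 0.2141]
ee_rot: [-3.141, 0.0, -3.14]
force: [-0.9, -0.7, -0.1]
width: 0.0875
gripper_force: 0.0
[358.7  245.05] [295.05 258.2 ] [ 0.56198457 -0.13766969  0.08047359] (np.float64(358.44927931208196), np.float64(244.71659974312385)) (np.float64(294.6254168482229), np.float64(258.2324622020789)) [ 0.41214743 -0.40350164  0.21381334]
[ 0.56198457 -0.13766969  0.01      ]
```

View pics/z3.png

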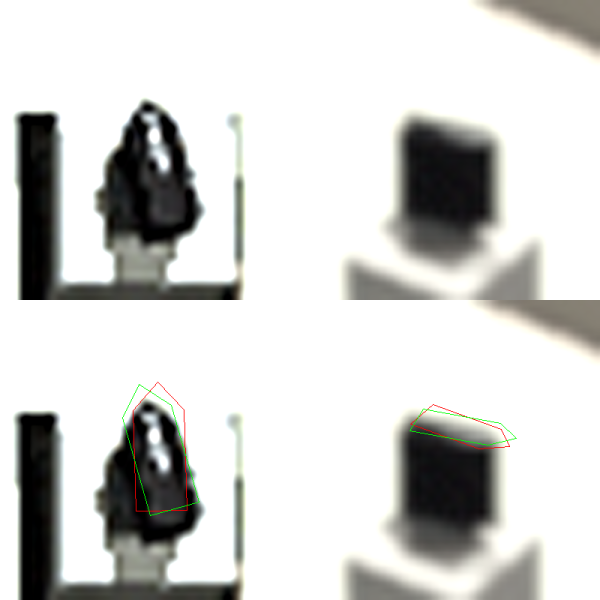

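Against the overlays, the head sits about 4 mm towards -x and 2 mm towards -y of the estimate, with yaw about +0.22. So the knob is at about (0.558, -0.140). I'll go above it.

```bash
python3 -m handwheel '[{"delta_pos":[0.54,0.976,0],"dr":[0,0,1.4]},{"delta_pos":[0.54,0.976,0],"dr":[0,0,1.4]},{"delta_pos":[0.54,0.976,0],"dr":[0,0,1.4]},{"delta_pos":[0.54,0.976,0],"dr":[0,0,1.4]},{"delta_pos":[0.54,0.976,0],"dr":[0,0,1.4]},{"delta_pos":[0.54,0.976,0],"dr":[0,0,1.4]},{"delta_pos":[0.54,0.976,0],"dr":[0,0,1.4]},{"delta_pos":[0.54,0.976,0],"dr":[0,0,1.4]},{"delta_pos":[0.54,0.976,0],"dr":[0,0,1.4]},{"delta_pos":[0,0,0],"dr":[0,0,0]}]'
python3 -m handwheel '[{"delta_pos":[0,0,-0.6],"dr":[0,0,0]},{"delta_pos":[0,0,-0.6],"dr":[0,0,0]},{"delta_pos":[0,0,-0.6],"dr":[0,0,0]},{"delta_pos":[0,0,-0.6],"dr":[0,0,0]},{"delta_pos":[0,0,-0.6],"dr":[0,0,0]},{"delta_pos":[0,0,-0.5],"dr":[0,0,0]},{"delta_pos":[0,0,-0.5],"dr":[0,0,0]},{"delta_pos":[0,0,0],"dr":[0,0,0]}]'
python3 - <<'E'
from h import *
out=[]
T=get_state()["eef_pos"];print(T)
for c,w in(("top",24),("scene",24)):
    m=grab_frame(c).astype(float)
    u,v=[int(k) for k in px(c,T)];s=400/(2*w)
    z=np.clip(cv2.resize(m[v-w:v+w,u-w:u+w],(400,400),interpolation=cv2.INTER_CUBIC)*1.5,0,255).astype(np.uint8)[:,:,::-1].copy()
    p=(np.array(px(c,T))-[u-w,v-w]+.5)*s;cv2.circle(z,(int(p[0]),int(p[1])),3,(0,0,255),1);out.append(z)
cv2.imwrite("pics/z4.png",np.hstack(out))
E
```

```text
t: 5.0
eef_pos: [0.5598, -0.137, 0.2137]
ee_rot: [3.142, 0.001, -2.914]
force: [-0.4, -0.6, 0.5]
width: 0.0877
gripper_force: 0.0
t: 5.8
eef_pos: [0.5565, -0.1401, 0.0919]
ee_rot: [3.141, -0.004, -2.919]
force: [-0.4, 0.4, -0.2]
width: 0.0875
gripper_force: 0.0
[ 0.55645993 -0.14010172  0.0919104 ]
```

View pics/z4.png

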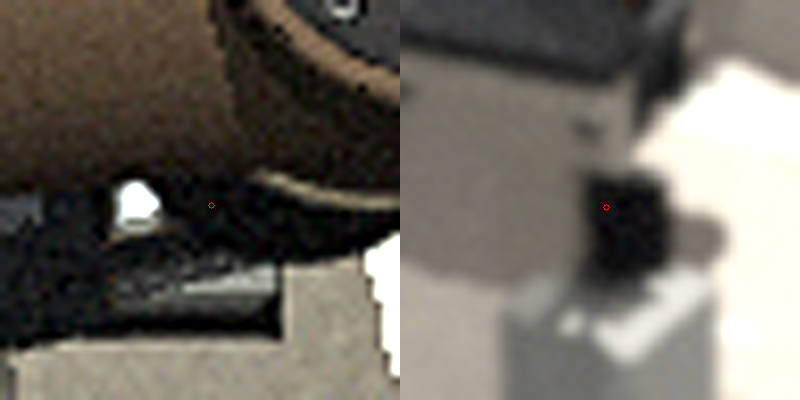

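The scene crop shows the head between the fingers, and its nose edge at 666 is where I'd expect it for a centred grasp. Closing.

```bash
python3 -m handwheel '[{"delta_pos":[0,0,0],"dr":[0,0,0]},{"delta_pos":[0,0,0],"dr":[0,0,0]},{"delta_pos":[0,0,0],"dr":[0,0,0]},{"delta_pos":[0,0,0],"dr":[0,0,0]},{"delta_pos":[0,0,0],"dr":[0,0,0]},{"delta_pos":[0,0,0],"dr":[0,0,0]},{"delta_pos":[0,0,0],"dr":[0,0,0]},{"delta_pos":[0,0,0],"dr":[0,0,0]}]' 1 35
python3 -m handwheel '[{"delta_pos":[0,0,0.2],"dr":[0,0,0]},{"delta_pos":[0,0,0.3],"dr":[0,0,0]},{"delta_pos":[0,0,0.4],"dr":[0,0,0]},{"delta_pos":[0,0,0.5],"dr":[0,0,0]},{"delta_pos":[0,0,0.5],"dr":[0,0,0]},{"delta_pos":[0,0,0.5],"dr":[0,0,0]},{"delta_pos":[0,0,0.6],"dr":[0,0,0]},{"delta_pos":[0,0,0.6],"dr":[0,0,0]},{"delta_pos":[0,0,0.4],"dr":[0,0,0]},{"delta_pos":[0,0,0],"dr":[0,0,0]}]'
```

```text
t: 6.7
eef_pos: [0.5581, -0.1398, 0.0938]
ee_rot: [3.142, -0.0, -2.918]
force: [0.1, 0.2, -0.2]
width: 0.0289
gripper_force: 0.0
t: 7.7
eef_pos: [0.5592, -0.1399, 0.2164]
ee_rot: [-3.141, 0.004, -2.918]
force: [0.1, 0.8, 0.2]
width: 0.0006
gripper_force: 0.0
```

The fingers hadn't finished closing when I lifted, so the grasp missed. I'll look at the knob.

```bash
python3 -m handwheel '[{"delta_pos":[-0.5,-0.9,0],"dr":[0,0,0]},{"delta_pos":[-0.5,-0.9,0],"dr":[0,0,0]},{"delta_pos":[-0.5,-0.9,0],"dr":[0,0,0]},{"delta_pos":[-0.5,-0.9,0],"dr":[0,0,0]},{"delta_pos":[-0.5,-0.9,0],"dr":[0,0,0]},{"delta_pos":[-0.5,-0.9,0],"dr":[0,0,0]},{"delta_pos":[-0.5,-0.9,0],"dr":[0,0,0]},{"delta_pos":[-0.5,-0.9,0],"dr":[0,0,0]}]' -1
cat >> h.py <<'E'
def overlay(name,ax,th,tip=None,W=((16),(20))):
    out=[]
    for c,w in zip(("top","scene"),W):
        m=np.mean([grab_frame(c).astype(float) for _ in range(3)],0)
        u,v=[int(k) for k in px(c,ax+[0,0,.07])];s=400/(2*w)
        z=np.clip(cv2.resize(m[v-w:v+w,u-w:u+w],(400,400),interpolation=cv2.INTER_CUBIC)*1.5,0,255).astype(np.uint8)[:,:,::-1].copy()
        f=lambda p:tuple(int(round(k)) for k in ((np.array(px(c,p))-[u-w,v-w]+.5)*s))
        P=np.array([[-.015,-.007],[.013,-.007],[.021,0],[.013,.007],[-.015,.007]]);o=z.copy()
        R=np.array([[np.cos(th),-np.sin(th)],[np.sin(th),np.cos(th)]])
        cv2.polylines(o,[np.array([f(ax+np.r_[R@p,.098]) for p in P])],True,(0,0,255),1)
        for r,zz in((.01,0),(.01,.05)): cv2.polylines(o,[np.array([f(ax+[r*np.cos(t),r*np.sin(t),zz]) for t in np.linspace(0,6.28,40)])],True,(255,0,255),1)
        out.append(np.vstack([z,o]))
    cv2.imwrite(name,cv2.resize(np.hstack(out),(600,600),interpolation=cv2.INTER_AREA))
E
python3 - <<'E'
from h import *
overlay("pics/z5.png",np.array([.558,-.140,.01]),.22)
E
```

```text
t: 8.5
eef_pos: [0.437, -0.3566, 0.2131]
ee_rot: [3.141, -0.001, -2.918]
force: [0.1, 0.0, 0.9]
width: 0.0587
gripper_force: 0.0
```

View pics/z5.png

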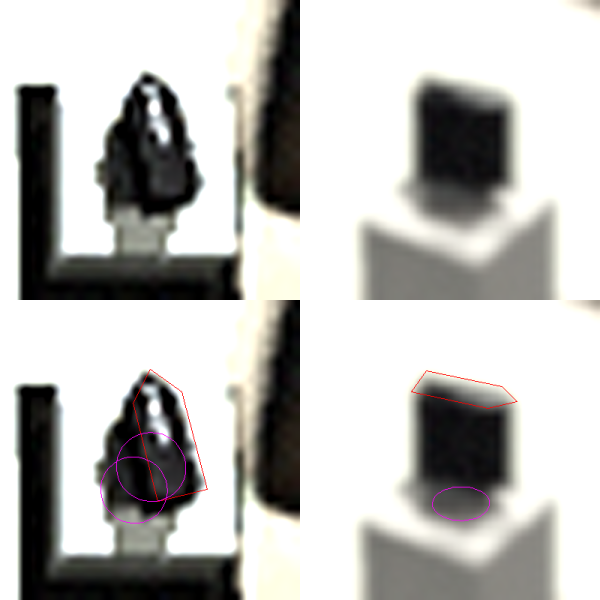

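The knob hasn't moved and the overlay fits within about 1 mm. Retrying, with enough time to close.

```bash
python3 -m handwheel '[{"delta_pos":[0.5,0.9,0],"dr":[0,0,0]},{"delta_pos":[0.5,0.9,0],"dr":[0,0,0]},{"delta_pos":[0.5,0.9,0],"dr":[0,0,0]},{"delta_pos":[0.5,0.9,0],"dr":[0,0,0]},{"delta_pos":[0.5,0.9,0],"dr":[0,0,0]},{"delta_pos":[0.5,0.9,0],"dr":[0,0,0]},{"delta_pos":[0.5,0.9,0],"dr":[0,0,0]},{"delta_pos":[0.47,0.92,0],"dr":[0,0,0]},{"delta_pos":[0,0,0],"dr":[0,0,0]}]' -1
python3 -m handwheel '[{"delta_pos":[0,0,-0.7],"dr":[0,0,0]},{"delta_pos":[0,0,-0.7],"dr":[0,0,0]},{"delta_pos":[0,0,-0.7],"dr":[0,0,0]},{"delta_pos":[0,0,-0.7],"dr":[0,0,0]},{"delta_pos":[0,0,-0.6],"dr":[0,0,0]},{"delta_pos":[0,0,-0.6],"dr":[0,0,0]},{"delta_pos":[0,0,0],"dr":[0,0,0]},{"delta_pos":[0,0,0],"dr":[0,0,0]}]'
python3 -m handwheel '[{"delta_pos":[0,0,0],"dr":[0,0,0]},{"delta_pos":[0,0,0],"dr":[0,0,0]},{"delta_pos":[0,0,0],"dr":[0,0,0]},{"delta_pos":[0,0,0],"dr":[0,0,0]},{"delta_pos":[0,0,0],"dr":[0,0,0]},{"delta_pos":[0,0,0],"dr":[0,0,0]},{"delta_pos":[0,0,0],"dr":[0,0,0]},{"delta_pos":[0,0,0],"dr":[0,0,0]},{"delta_pos":[0,0,0],"dr":[0,0,0]},{"delta_pos":[0,0,0],"dr":[0,0,0]}]' 1 35
python3 -m handwheel '[{"delta_pos":[0,0,0],"dr":[0,0,0]},{"delta_pos":[0,0,0],"dr":[0,0,0]},{"delta_pos":[0,0,0],"dr":[0,0,0]}]'
```

```text
t: 9.7
eef_pos: [0.5588, -0.1355, 0.2136]
ee_rot: [3.141, 0.0, -2.913]
force: [-0.8, 0.4, 0.1]
width: 0.0875
gripper_force: 0.0
t: 10.5
eef_pos: [0.5573, -0.1389, 0.0941]
ee_rot: [-3.141, -0.001, -2.917]
force: [0.4, 0.5, 0.7]
width: 0.0874
gripper_force: 0.0
t: 11.5
eef_pos: [0.5572, -0.1393, 0.0939]
ee_rot: [-3.142, 0.0, -2.918]
force: [-0.2, -0.4, 1.4]
width: 0.0134
gripper_force: 18.8
t: 11.8
eef_pos: [0.5572, -0.1392, 0.0938]
ee_rot: [3.142, -0.0, -2.918]
force: [-0.3, 0.3, -0.2]
width: 0.0118
gripper_force: 35.0
```

Gripped (35 N). Lift clear, then carry towards the shaft, turning as it goes.

```bash
python3 -m handwheel '[{"delta_pos":[0,0,0.2],"dr":[0,0,0]},{"delta_pos":[0,0,0.3],"dr":[0,0,0]},{"delta_pos":[0,0,0.5],"dr":[0,0,0]},{"delta_pos":[0,0,0.5],"dr":[0,0,0]},{"delta_pos":[0,0,0.6],"dr":[0,0,0]},{"delta_pos":[0,0,0.6],"dr":[0,0,0]},{"delta_pos":[0,0,0.6],"dr":[0,0,0]},{"delta_pos":[0,0,0.6],"dr":[0,0,0]},{"delta_pos":[0,0,0.6],"dr":[0,0,0]},{"delta_pos":[0,0,0],"dr":[0,0,0]}]'
python3 -m handwheel '[{"delta_pos":[-0.25,0.9,0],"dr":[0,0,-2.9]},{"delta_pos":[-0.25,0.9,0],"dr":[0,0,-2.9]},{"delta_pos":[-0.25,0.9,0],"dr":[0,0,-2.9]},{"delta_pos":[-0.25,0.9,0],"dr":[0,0,-2.9]},{"delta_pos":[-0.25,0.9,0],"dr":[0,0,-2.9]},{"delta_pos":[-0.25,0.9,0],"dr":[0,0,-2.9]},{"delta_pos":[-0.25,0.9,0],"dr":[0,0,-2.9]},{"delta_pos":[-0.25,0.9,0],"dr":[0,0,-2.9]},{"delta_pos":[-0.25,0.9,0],"dr":[0,0,-2.9]},{"delta_pos":[-0.22,0.74,0],"dr":[0,0,-2.5]}]'
python3 -m handwheel '[{"delta_pos":[0,0,-0.5],"dr":[0,0,0]},{"delta_pos":[0,0,-0.5],"dr":[0,0,0]},{"delta_pos":[0,0,-0.3],"dr":[0,0,0]},{"delta_pos":[0,0,0],"dr":[0,0,0]},{"delta_pos":[0,0,0],"dr":[0,0,0]}]'
python3 - <<'E'
from h import *
s=get_state();T=s["eef_pos"];print(T,s["ee_rot"],s["gripper_force"],s["width"])
out=[]
ax=T-[0,0,.0825]
for c,w in(("top",24),("scene",24)):
    m=np.mean([grab_frame(c).astype(float) for _ in range(3)],0)
    u,v=[int(k) for k in px(c,ax+[0,0,.01])];k=400/(2*w)
    z=np.clip(cv2.resize(m[v-w:v+w,u-w:u+w],(400,400),interpolation=cv2.INTER_CUBIC)*1.5,0,255).astype(np.uint8)[:,:,::-1].copy()
    f=lambda p:tuple(int(round(x)) for x in ((np.array(px(c,p))-[u-w,v-w]+.5)*k))
    o=z.copy()
    for r,p in((.01,ax),(.01,ax+[0,0,.04]),(.006,[ax[0],ax[1],.082]),(.006,[ax[0],ax[1],.055])): cv2.polylines(o,[np.array([f(np.array(p)+[r*np.cos(t),r*np.sin(t),0]) for t in np.linspace(0,6.28,40)])],True,(0,0,255),1)
    out.append(np.vstack([z,o]))
cv2.imwrite("pics/z6.png",cv2.resize(np.hstack(out),(600,600),interpolation=cv2.INTER_AREA))
E
```

```text
t: 12.8
eef_pos: [0.5587, -0.1395, 0.2325]
ee_rot: [-3.14, 0.005, -2.917]
force: [0.8, -0.7, -0.1]
width: 0.0119
gripper_force: 35.0
t: 13.8
eef_pos: [0.4823, 0.1271, 0.2287]
ee_rot: [3.141, -0.0, 2.865]
force: [0.2, 0.0, -0.9]
width: 0.0117
gripper_force: 35.0
t: 14.3
eef_pos: [0.4833, 0.1258, 0.1902]
ee_rot: [-3.141, 0.0, 2.866]
force: [0.5, 0.3, -0.8]
width: 0.0121
gripper_force: 35.0
[0.48327682 0.12578161 0.19015397] [-3.14136597e+00  1.50226282e-04  2.86609532e+00] 34.98987078666687 0.012060811640310058
```

View pics/z6.png

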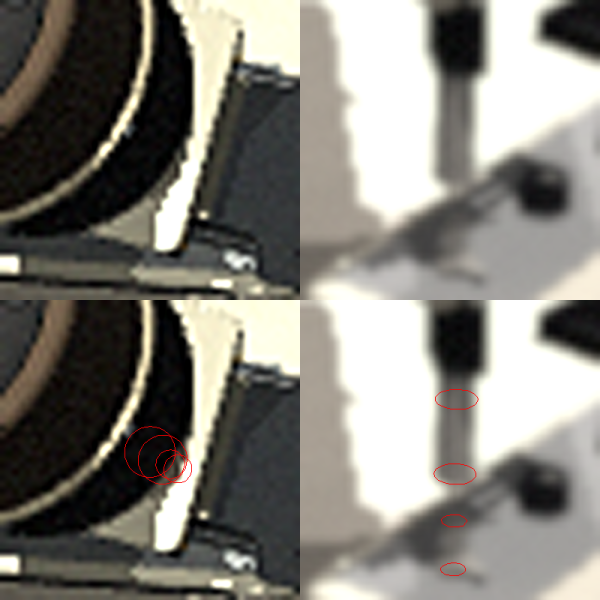

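In the scene crop, the held stem (centre 455, lower end at 185) matches its predicted position, and the shaft below it is hidden in shadow. The sprung shaft is compliant, so I'll probe by touch.

```bash
python3 -m handwheel '[{"delta_pos":[0,0,-0.3],"dr":[0,0,0]},{"delta_pos":[0,0,-0.2],"dr":[0,0,0]},{"delta_pos":[0,0,-0.15],"dr":[0,0,0]},{"delta_pos":[0,0,-0.15],"dr":[0,0,0]},{"delta_pos":[0,0,0],"dr":[0,0,0]}]' 1 50
```

```text
t: 15.1
eef_pos: [0.4833, 0.1259, 0.1657]
ee_rot: [-3.141, 0.0, 2.867]
force: [0.2, -1.0, 3.9]
width: 0.0111
gripper_force: 50.0
```

```bash
python3 -m handwheel '[{"delta_pos":[0,0,-0.05],"dr":[0,0,0]},{"delta_pos":[0,0,-0.05],"dr":[0,0,0]},{"delta_pos":[0,0,0],"dr":[0,0,0]}]'; python3 -c "
from h import *
s=get_state();print(s['force'],s['moment'],s['eef_pos'])"
```

```text
t: 15.4
eef_pos: [0.4837, 0.1261, 0.1635]
ee_rot: [3.141, 0.001, 2.867]
force: [-1.1, -0.2, 6.5]
width: 0.0113
gripper_force: 50.0
[-1.13021352 -0.16803482  6.45607323] [-0.33964556  0.09080528  0.04264943] [0.48368114 0.12610137 0.16349398]
```

```bash
python3 - <<'E'
from h import *
m=np.load("pics/scene.npy").mean(2);p=np.array([.4837,.1261,.085])
print(px("scene",p),px("scene",p-[0,0,.024]),px("scene",p-[0,0,.03]))
print(np.round(m[201:222,316:330]).astype(int))
m=np.load("pics/top.npy").mean(2);print(px("top",p),px("top",p-[0,0,.024]),px("top",p-[0,0,.03]))
print(np.round(m[264:284,250:268]).astype(int))
E
```

```text
(np.float64(321.28936085964364), np.float64(205.91194032677566)) (np.float64(321.1397892451684), np.float64(212.82470627754043)) (np.float64(321.10277128098704), np.float64(214.53556915254015))
[[185 186 185 184 181 179 176 169 159 147 137 132 131 131]
 [185 184 184 181 176 170 164 154 142 135 131 130 130 130]
 [183 180 178 176 169 159 147 138 133 131 130 130 129 129]
 [181 175 170 164 155 145 136 131 130 130 130 130 130 129]
 [176 168 158 148 142 139 132 128 128 130 130 129 130 129]
 [164 153 141 132 130 130 124 119 124 129 130 130 129 129]
 [147 137 130 120 109 103 100 104 118 127 129 129 129 129]
 [134 131 128 114  92  81  82  96 115 126 128 128 128 129]
 [130 130 127 113  89  76  80  95 115 126 128 127 128 128]
 [130 130 127 113  88  75  80  96 116 126 129 128 128 128]
 [130 130 126 112  86  75  81  99 118 127 128 128 128 128]
 [130 129 124 109  86  78  88 109 123 128 128 129 127 128]
 [129 127 120 106  94  89  99 119 130 132 130 129 128 127]
 [129 126 114 104  99  95 101 118 131 135 132 129 128 128]
 [130 127 116 102  94  88  89  99 113 121 124 125 127 128]
 [130 128 123 113 105
[... 1324 characters left out ...]
111 109 112 113 115 115]
 [109 110 111 111 117  17  96  73  40  93 126 123 134 113 113 112 110 113]
 [108 108 111 109 130  60 126 163 195  57  58 130  73 112 114 112 114 115]
 [112 112 113 111 129  15 129  62  75   1  45 125  78 112 113 112 114 112]
 [110 109 114 113 119  36  49  39  12  12 132  99 127 113 112 113 113 111]
 [107 109 116 113 119  46  48  66  63  68 112  76 111 110 114 114 112 111]
 [110 109 111 115 115  40  46  57  46  88 100 113 113 114 114 111 111 110]
 [109 108 112 109 113 120  41  41  39 120 117 114 114 112 113 114 113 111]
 [111 111 109 112 112 117 116 117 117 114 111 112 111 111 111 116 114 111]
 [110 109 114 115 111 112 114 111 112 113 111 109 113 115 113 114 112 114]]
```

The numbers put the shaft where I'm pressing, to about 1 mm. The tab angle looks nearer -0.1 rad, and I'm at -0.275, so I'll turn anticlockwise under light pressure.

```bash
python3 -m handwheel '[{"delta_pos":[0,0,0.02],"dr":[0,0,1.5]},{"delta_pos":[0,0,0],"dr":[0,0,1.5]},{"delta_pos":[0,0,0],"dr":[0,0,1.5]},{"delta_pos":[0,0,0],"dr":[0,0,0]}]';  python3 -m handwheel '[{"delta_pos":[0,0,0],"dr":[0,0,1.5]},{"delta_pos":[0,0,0],"dr":[0,0,1.5]},{"delta_pos":[0,0,0],"dr":[0,0,1.5]},{"delta_pos":[0,0,0],"dr":[0,0,0]}]'
```

```text
t: 15.8
eef_pos: [0.4837, 0.1262, 0.1642]
ee_rot: [3.141, 0.001, 2.946]
force: [0.6, 0.1, 6.3]
width: 0.0115
gripper_force: 50.0
t: 16.2
eef_pos: [0.4838, 0.1262, 0.1642]
ee_rot: [3.141, 0.002, 3.024]
force: [0.9, -0.9, 5.5]
width: 0.0117
gripper_force: 50.0
```

```bash
f(){ grep -E "eef|force: \[" ; }
python3 -m handwheel '[{"delta_pos":[0.05,0,0],"dr":[0,0,0]},{"delta_pos":[0,0,0],"dr":[0,0,0]}]'|f
python3 -m handwheel '[{"delta_pos":[-0.05,0.05,0],"dr":[0,0,0]},{"delta_pos":[0,0,0],"dr":[0,0,0]}]'|f
python3 -m handwheel '[{"delta_pos":[-0.05,-0.05,0],"dr":[0,0,0]},{"delta_pos":[0,0,0],"dr":[0,0,0]}]'|f
python3 -m handwheel '[{"delta_pos":[0.05,-0.05,0],"dr":[0,0,0]},{"delta_pos":[0,0,0],"dr":[0,0,0]}]'|f
python3 -m handwheel '[{"delta_pos":[0,0.05,0],"dr":[0,0,0]},{"delta_pos":[0,0,0],"dr":[0,0,0]}]'|f
```

```text
eef_pos: [0.4853, 0.1262, 0.1642]
force: [0.5, -1.2, 5.4]
eef_pos: [0.4836, 0.1277, 0.1642]
force: [-0.2, -0.7, 4.6]
eef_pos: [0.4822, 0.1261, 0.1643]
force: [-0.4, -0.6, 4.6]
eef_pos: [0.4839, 0.1247, 0.1642]
force: [-0.4, -0.4, 5.6]
eef_pos: [0.4838, 0.1263, 0.1643]
force: [0.5, -0.1, 5.3]
```

The force drops towards -x and +y, which agrees with the top camera.

```bash
f(){ grep -E "eef|force: \[" ; }
python3 -m handwheel '[{"delta_pos":[-0.04,0.04,0],"dr":[0,0,0]},{"delta_pos":[0,0,0],"dr":[0,0,0]}]'|f
python3 -m handwheel '[{"delta_pos":[-0.03,0.03,0],"dr":[0,0,0]},{"delta_pos":[0,0,0],"dr":[0,0,0]}]'|f
python3 -m handwheel '[{"delta_pos":[-0.03,0.03,0],"dr":[0,0,0]},{"delta_pos":[0,0,0],"dr":[0,0,0]}]'|f
```

```text
eef_pos: [0.4826, 0.1274, 0.1643]
force: [-0.2, -0.3, 5.2]
eef_pos: [0.4817, 0.1283, 0.1643]
force: [0.5, -0.8, 5.1]
eef_pos: [0.4808, 0.1291, 0.1643]
force: [0.6, -1.2, 6.6]
```

```bash
f(){ grep -E "eef|force: \[" ; }
python3 -m handwheel '[{"delta_pos":[0.05,-0.05,0],"dr":[0,0,0]},{"delta_pos":[0,0,0],"dr":[0,0,3]},{"delta_pos":[0,0,0],"dr":[0,0,0]}]'|f
python3 -m handwheel '[{"delta_pos":[0,0,0],"dr":[0,0,3]},{"delta_pos":[0,0,0],"dr":[0,0,0]}]'|f
python3 -m handwheel '[{"delta_pos":[0,0,0],"dr":[0,0,3]},{"delta_pos":[0,0,0],"dr":[0,0,0]}]'|f
python3 -m handwheel '[{"delta_pos":[0,0,0],"dr":[0,0,-6]},{"delta_pos":[0,0,0],"dr":[0,0,-6]},{"delta_pos":[0,0,0],"dr":[0,0,0]}]'|f
python3 -m handwheel '[{"delta_pos":[0,0,0],"dr":[0,0,-3]},{"delta_pos":[0,0,0],"dr":[0,0,0]}]'|f
python3 -m handwheel '[{"delta_pos":[0,0,0],"dr":[0,0,-3]},{"delta_pos":[0,0,0],"dr":[0,0,0]}]'|f
python3 -m handwheel '[{"delta_pos":[0,0,0],"dr":[0,0,-3]},{"delta_pos":[0,0,0],"dr":[0,0,0]}]'|f
```

```text
eef_pos: [0.4824, 0.1277, 0.1643]
force: [0.2, -1.0, 5.9]
eef_pos: [0.4824, 0.1277, 0.1643]
force: [0.6, 0.2, 6.2]
eef_pos: [0.4824, 0.1277, 0.1643]
force: [0.5, 0.6, 4.1]
eef_pos: [0.4822, 0.1277, 0.1642]
force: [0.3, -1.6, 4.3]
eef_pos: [0.4822, 0.1276, 0.1642]
force: [-0.8, 0.1, 4.1]
eef_pos: [0.4815, 0.1276, 0.1633]
force: [0.4, 0.5, -0.7]
eef_pos: [0.4813, 0.1275, 0.1631]
force: [0.2, 1.0, -0.5]
```

It dropped onto the shaft at about -0.28 rad. Push home.

```bash
f(){ grep -E "t:|eef|rot|force: \[" ; }
python3 -m handwheel '[{"delta_pos":[0,0,-0.1],"dr":[0,0,0]},{"delta_pos":[0,0,-0.1],"dr":[0,0,0]},{"delta_pos":[0,0,0],"dr":[0,0,0]}]'|f
python3 -m handwheel '[{"delta_pos":[0,0,-0.1],"dr":[0,0,0]},{"delta_pos":[0,0,0],"dr":[0,0,0]},{"delta_pos":[0,0,0],"dr":[0,0,0]}]'|f
```

```text
t: 19.7
eef_pos: [0.4812, 0.1273, 0.1567]
ee_rot: [-3.141, -0.001, 2.815]
force: [1.0, 0.9, -1.5]
t: 20.0
eef_pos: [0.4815, 0.1274, 0.1543]
ee_rot: [-3.141, -0.0, 2.814]
force: [1.0, 0.9, -1.4]
```

```bash
f(){ grep -E "t:|eef|rot|force: \[" ; }
python3 -m handwheel '[{"delta_pos":[0,0,-0.05],"dr":[0,0,0]},{"delta_pos":[0,0,-0.05],"dr":[0,0,0]},{"delta_pos":[0,0,0],"dr":[0,0,0]},{"delta_pos":[0,0,0],"dr":[0,0,0]}]'|f
python3 -m handwheel '[{"delta_pos":[0,0,-0.05],"dr":[0,0,0]},{"delta_pos":[0,0,-0.05],"dr":[0,0,0]},{"delta_pos":[0,0,0],"dr":[0,0,0]},{"delta_pos":[0,0,0],"dr":[0,0,0]}]'|f
```

```text
t: 20.4
eef_pos: [0.4818, 0.1275, 0.1517]
ee_rot: [3.141, 0.0, 2.814]
force: [0.3, -0.4, 2.1]
t: 20.8
eef_pos: [0.482, 0.1276, 0.1488]
ee_rot: [3.141, 0.001, 2.814]
force: [-0.0, 0.6, 5.7]
```

```bash
f(){ grep -E "t:|eef|rot|force" ; }
python3 -m handwheel '[{"delta_pos":[0,0,-0.05],"dr":[0,0,0]},{"delta_pos":[0,0,-0.04],"dr":[0,0,0]},{"delta_pos":[0,0,0],"dr":[0,0,0]},{"delta_pos":[0,0,0],"dr":[0,0,0]}]'|f
python3 -m handwheel '[{"delta_pos":[0,0,-0.03],"dr":[0,0,0]},{"delta_pos":[0,0,0],"dr":[0,0,0]},{"delta_pos":[0,0,0],"dr":[0,0,0]},{"delta_pos":[0,0,0],"dr":[0,0,0]}]'|f
```

```text
t: 21.2
eef_pos: [0.4824, 0.1277, 0.1466]
ee_rot: [3.141, 0.001, 2.814]
force: [0.5, 0.4, 7.5]
gripper_force: 50.0
t: 21.6
eef_pos: [0.4829, 0.1279, 0.1463]
ee_rot: [3.14, 0.002, 2.815]
force: [-0.7, -0.1, 11.4]
gripper_force: 50.0
```

```bash
python3 -m handwheel '[{"delta_pos":[0,0,0],"dr":[0,0,0]},{"delta_pos":[0,0,0],"dr":[0,0,0]},{"delta_pos":[0,0,0],"dr":[0,0,0]},{"delta_pos":[0,0,0],"dr":[0,0,0]},{"delta_pos":[0,0,0],"dr":[0,0,0]}]'
python3 - <<'E'
from h import *
s=get_state();T=s["eef_pos"];c="scene";w=24
m=grab_frame(c).astype(float);u,v=[int(k) for k in px(c,T-[0,0,.06])]
cv2.imwrite("pics/z7.png",np.clip(cv2.resize(m[v-w:v+w,u-w:u+w],(500,500),interpolation=cv2.INTER_CUBIC)*1.8,0,255)[:,:,::-1])
E
```

```text
t: 22.1
eef_pos: [0.4829, 0.1279, 0.1463]
ee_rot: [3.14, 0.002, 2.815]
force: [-0.3, 0.7, 11.3]
width: 0.0118
gripper_force: 50.0[ WARN:0@0.774] global loadsave.cpp:1063 imwrite_ Unsupported depth image for selected encoder is fallbacked to CV_8U.
```

View pics/z7.png

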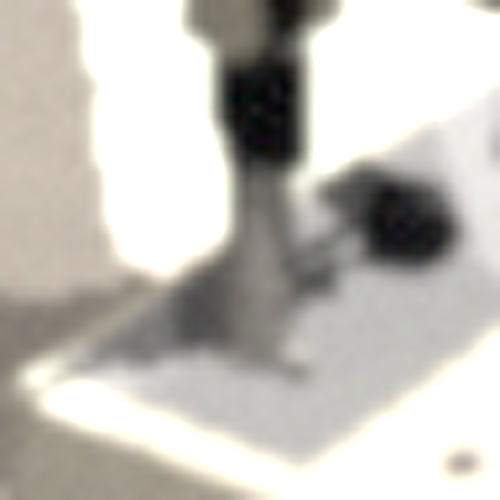

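The picture shows the knob upright at (265,250), its stem end low over the washer with the tab at (295,375). The push is steady at 11 N, so I'm handing in.

```bash
python3 -c "
from station import *
print(job_done())"
```

```text
the job is handed in; nothing more can be done
None
```

I handed the job in at about 22 s with the knob home on the D-shaft, pushed down to about its stop (11 N) and still gripped at 50 N. The first grasp closed on nothing without disturbing the knob, and no verdict was returned.

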